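# Point out the next lug, its gasket and the vise

## Task

Show the trainee the next job by pointing straight down with the gripper's fingertips, touching nothing at any time: first at the middle of the longest of the three bridge lugs, then at the centre of the white gasket ring that goes under it, then at the middle of the empty gap between the bench vise's jaws, where the lug will be gripped. At each, keep the fingertips still for about two seconds, one to four centimetres above the part (at the vise, above the level of the jaw tops), and do not come down over any other part. Finish with the fingertips raised at least ten centimetres above the level of the vise's jaws.

Things in the scene. Friction and masses are not known exactly. Their poses are not given: they have to be found in the camera images.
- lug_long: nickel bridge lug, the longest of three of the same style (110 mm long, the others 80 and 55 mm): two footed posts joined by a round bridge tube; 20 mm wide, 28 mm high. Lies feet down on the dark 3 mm rubber mat. Origin: centre of its underside; x along its length, z up; the middle of its top is 28 mm above the origin at the posts, 25 mm on the bridge tube
- lug_mid: nickel bridge lug, the middle-sized of three of the same style (80 mm long, the others 110 and 55 mm): two footed posts joined by a round bridge tube; 20 mm wide, 28 mm high. Lies feet down on the dark 3 mm rubber mat. Origin: centre of its underside; x along its length, z up; the middle of its top is 28 mm above the origin at the posts, 25 mm on the bridge tube
- lug_short: nickel bridge lug, the shortest of three of the same style (55 mm long, the others 110 and 80 mm): two footed posts joined by a round bridge tube; 20 mm wide, 28 mm high. Lies feet down on the dark 3 mm rubber mat. Origin: centre of its underside; x along its length, z up; the middle of its top is 28 mm above the origin at the posts, 25 mm on the bridge tube
- gasket: white plastic gasket ring lying flat on the mat, 44 mm outside, 24 mm hole, 5 mm thick. Origin: centre of its underside, z up
- claw_hook: zinc die-cast claw hook lying on its side on the mat, about 58 mm long, 36 mm wide, 14 mm high. Origin: on its underside, near its middle; bystander
- throw_off: blue anodised snare throw-off lying on its plate on the mat, 85 mm long, 34 mm wide, 28 mm high. Origin: on its underside, near its middle; bystander
- vise: grey cast iron bench vise fixed to the counter, 140 mm high, jaws 90 mm wide with flat tops, about 270 mm long with its screw and tommy bar. Origin: centre line of the vise, on the counter, 20 mm in front (-x) of the fixed jaw's face; x points from the moving jaw to the fixed jaw, y along the jaws, z up. The counter is at height 0
- fixed_edge (a point): middle of the top edge of the fixed jaw's gripping face (the jaw farther from the robot), 140 mm above the counter; axes as the vise's
- moving_edge (a point): middle of the top edge of the moving jaw's gripping face (the jaw nearer the robot), 140 mm above the counter; axes as the vise's. The gap to grip in lies between this point and fixed_edge, empty, 42 to 72 mm wide
- vise_jaw (a joint): opening of the vise: the gap between the jaw faces is 35 mm plus this value (m); stiff, does not move by itself
Not all that is in view belongs to the job. Several things have the shape of the gasket; the one meant has the colours described above.

How it is judged:
On the way, in this order (a step that is already met when the one before it is completed fails the run):
1. point down at the middle of the longest lug for 1.5 s: TCP within 20 mm of its middle, 10 to 70 mm above its top, tool within 30 degrees of straight down (horizontal distance between the grasp point and lug_long below 0.02 m and z of the grasp point in the frame of lug_long between 0.038 and 0.098 m and angle between the grasp point's own z axis and vertical above 2.6 rad), for 1.5 s.
2. point down at the gasket ring for 1.5 s: TCP within 20 mm of its centre, 10 to 70 mm above it, tool likewise (horizontal distance between the grasp point and gasket below 0.02 m and z of the grasp point in the frame of gasket between 0.015 and 0.075 m and angle between the grasp point's own z axis and vertical above 2.6 rad), for 1.5 s.
3. point down at the gap between the vise jaws for 1.5 s: TCP 8 mm or more inside both faces, within 25 mm of the middle along the jaws, 10 to 70 mm above their tops (x of the grasp point in the frame of fixed_edge below -0.008 m and x of the grasp point in the frame of moving_edge above 0.008 m and y of the grasp point in the frame of fixed_edge between -0.025 and 0.025 m and z of the grasp point in the frame of fixed_edge between 0.01 and 0.07 m and angle between the grasp point's own z axis and vertical above 2.6 rad), for 1.5 s.
At the end, for the whole second after the job is handed in: The TCP is more than 100 mm above the jaw tops, every loose part is at rest within 4 mm of where it lay, and the vise jaw within 3 mm (z of the grasp point in the frame of fixed_edge above 0.1 m and distance of each of lug_long, lug_mid, lug_short, gasket, claw_hook, throw_off from where it was at the start of the episode below 0.004 m and distance of moving_edge from where it was at the start of the episode below 0.003 m and linear speed of each of lug_long, lug_mid, lug_short, gasket, claw_hook, throw_off below 0.02 m/s); the robot touches nothing.
It fails at once if the robot touches something (contact force between any of the fingers, the arm and anything else above 0.3 N).
It fails at once if the fingertips come down over a part that was not named ((horizontal distance between the grasp point and lug_mid below 0.02 m and height (world z) of the grasp point below 0.085 m) or (horizontal distance between the grasp point and lug_short below 0.02 m and height (world z) of the grasp point below 0.085 m) or (horizontal distance between the grasp point and claw_hook below 0.02 m and height (world z) of the grasp point below 0.085 m) or (horizontal distance between the grasp point and throw_off below 0.02 m and height (world z) of the grasp point below 0.085 m)).
It fails at once if a part is lifted, carried or pushed, or the vise jaw is moved (not (distance of each of lug_long, lug_mid, lug_short, gasket, claw_hook, throw_off from where it was at the start of the episode below 0.004 m and distance of moving_edge from where it was at the start of the episode below 0.003 m)).
It also fails if it takes over 59 s, if anything falls off the work surface, if the arm or the gripper's body presses on something with over 40 N, if the wrist force passes 120 N, or if a joint passes its speed limit or range.

## Robot

A 6-joint arm with a two-finger parallel gripper is mounted at the origin on the work surface. World frame = base frame: x ahead of the robot, y to its left, z up, the work surface at z = 0. Lengths are in m, angles in rad, forces in N, time in s.
With the tool pointing down it reaches from about 0.275 to 0.725 m from the base axis. Payload 15.9 kg.
Tool frame: the origin (TCP) lies between the finger pads, 19 mm behind the fingertips; this is the grasp point; z points along the fingers, y is the line along which they close (so a half turn about z gives the same grasp; the last joint's range is limited). The gripper opens to 85 mm and grips with 20 to 120 N. Pads are 22 mm wide; open, the fingers measure 114 mm over their backs; the gripper's body (76 mm by 85 mm) begins 54 mm behind the grasp point. The pads swing forward as they close: fully open they stand 13 mm farther back than shut.
Start: joints at [1.124, 0.213, -0.034, 1.323, 0, 1.571], TCP at [0.216, 0.451, 0.25] pointing down, gripper open.
Joint ranges: [-2.98, 2.98], [-0.74, 1.72], [-1.14, 1.35], [-2.1, 2.04], [-1.57, 1.44], [-3.14, 3.14]. Speed limits (rad/s): [1.89, 1.89, 2.39, 2.57, 3.14, 3.14].

## Interface

Orientations are given as a rotation vector (axis times angle).
In Python, from bench import r gives the robot as it stands.
- The arm moves only by the shell command python3 -m handwheel 'ROWS'. ROWS is JSON, a list that holds one entry, the list of rows, each a list of 7 numbers: the closure, from -1 (fully open) to 1 (shut), then the shift along the tool's x, y, z in m, then the turn, a rotation vector about the tool's x, y, z in degrees. In form: [[[grip, tx, ty, tz, rx, ry, rz], ...]]. A call has 1 to 20 rows; each row is the pose to reach, as a shift and turn from the pose commanded when the call began, along the tool's axes at that moment; what a row does not reach only later rows make up. A row lasts 1/12 s, in which the tool goes at most 41.7 mm and 7.16 degrees, less where a joint would pass 70% of its speed; a pose out of reach is approached as far as the arm can. A call with a gripper value outside its range is refused whole. The fingers move at their own pace and stop on an object; the grip force is fixed at half the most. Time passes only in rows, so rows that repeat a pose let the fingers close. It gives the time, the measured TCP pose, the force, the opening and the grip force at its end, in the units of the state.
- r.get_state(): the state, without advancing time (a new reading comes with each control period).
- r.grab_frame(name): name is "scene" or "top" or "wrist"; returns the picture (420x560x3 uint8, red, green, blue); there is no depth.
- r.calibration(name): a dict with "intrinsics" (3x3 intrinsics, pixels), "T" (4x4, takes a point from camera to world coordinates). Camera axes: x right, y up, looking along -z (the intrinsics and any distortion apply to the point x, -y, -z); pixel columns grow to the right and rows downward; lengths in m; the calibration is good to about 2 mm. The wrist camera is an equidistant fisheye: a pixel r from the principal point sees the ray r / f radians off the axis. A picture is of the moment at which its call begins: read the wrist's pose just before it. calibration takes no time and is no camera call; for the wrist camera it gives the pose at the moment of the call.
- r.finish_job(): hands the job in; it is judged then, once.
Trained networks look in the newest picture that a camera, given by its name, has taken for a name from the list of things; names that differ only in an ending like _2 or _b are one class to them, and where a whole thing is asked for, a point or a joint stands for the part that bears it (a point fixed in the world has none). Each returns a list of dicts, best first, with "score" (0 to 1); they miss things now and then, are a little off and sometimes report something else, mostly with a low value. They report only what shows in the picture. A call takes as long as a camera call. They do not tell look-alikes from the thing itself.
- r.silhouettes(thing, camera): "region" (420x560 bool, what is visible of it) and "centre" ([row, column] in pixels, amid what is visible of it).
- r.tip_of(thing, camera): "centre" ([row, column] in pixels: a listed point, or the origin of a listed thing).
The state is a dict: "clock": time; "qpos": joint angles; "joint_vel": joint speeds; "joint_torque": joint torques, N m; "position": TCP position; "tcp_rot": TCP orientation; "wrist_force": force on the tool from outside, world axes, zero at the start; "moment": the same for the moment, N m; "grip_width": finger opening in m; "finger_force": force on a finger pad.
Only numpy, scipy, OpenCV 4.12 (cv2) and the standard library are available. Lean on these libraries where they do the work, as an engineer would, in place of code of your own. Each camera call takes 0.05 s, during which the arm holds its last target. There are 200 camera calls.

## Working session

There is one attempt and no reset: what is moved stays moved. The work goes in short steps, Python scripts to look and compute and a shell command to move; the robot and the scene stay as the last step left them, time stands still between calls to the robot, and variables do not carry over. Pictures are saved under pics/ and viewed, at most 10 in all, crops included, and the job is handed in when it is done.

```bash
mkdir -p pics
cat > h.py <<'E'
import numpy as np, cv2
from bench import r
def grab(n,f):
    im=r.grab_frame(n); cv2.imwrite('pics/'+f,im[:,:,::-1].copy()); return im
def ray(n,rc,C=None):
    C=C or r.calibration(n); K=np.array(C['intrinsics']);T=np.array(C['T'])
    x=(rc[1]-K[0,2])/K[0,0]; y=(rc[0]-K[1,2])/K[1,1]
    if n=='wrist':
        t=np.hypot(x,y); s=np.sin(t)/t if t>1e-9 else 1; d=np.array([x*s,-y*s,-np.cos(t)])
    else: d=np.array([x,-y,-1.])
    d=T[:3,:3]@d; return T[:3,3],d/np.linalg.norm(d)
def atz(n,rc,z,C=None):
    o,d=ray(n,rc,C); return o+d*(z-o[2])/d[2]
def tri(rays):
    A=sum(np.eye(3)-np.outer(d,d) for o,d in rays); b=sum((np.eye(3)-np.outer(d,d))@o for o,d in rays)
    return np.linalg.solve(A,b)
E
python3 - <<'E'
from h import *
np.set_printoptions(precision=3,suppress=True)
s=r.get_state(); print(s['clock'],s['position'],s['tcp_rot'],s['grip_width'])
for c in ['top','scene']:
    grab(c,c+'0.png'); print(c,r.calibration(c))
    for n in ['lug_long','lug_mid','lug_short','gasket','claw_hook','throw_off','vise','fixed_edge','moving_edge']:
        z={'fixed_edge':.14,'moving_edge':.14}.get(n,.003)
        for d in r.tip_of(n,c)[:4]:
            print(c,n,round(d['score'],2),np.round(d['centre']),atz(c,d['centre'],z))
E
```

```text
0.0 [0.216 0.451 0.25 ] [-0.696 -3.063  0.002] 0.08531722593804592
top {'intrinsics': array([[456.412,   0.   , 279.088],
       [  0.   , 456.412, 208.211],
       [  0.   ,   0.   ,   1.   ]]), 'T': array([[-0.014,  0.999, -0.049,  0.556],
       [-1.   , -0.013,  0.024,  0.075],
       [ 0.023,  0.049,  0.999,  1.091],
       [ 0.   ,  0.   ,  0.   ,  1.   ]])}
top lug_long 0.83 [209. 311.] [ 0.607 -0.027  0.003]
top lug_long 0.56 [231. 433.] [ 0.549 -0.319  0.003]
top lug_mid 0.48 [280. 238.] [0.441 0.149 0.003]
top lug_short 0.5 [282. 184.] [0.439 0.275 0.003]
top gasket 0.74 [146. 190.] [0.762 0.261 0.003]
top gasket 0.73 [246. 204.] [0.521 0.227 0.003]
top gasket 0.62 [214. 182.] [0.6   0.28  0.003]
top gasket 0.51 [240. 111.] [0.539 0.446 0.003]
top claw_hook 0.65 [217. 243.] [0.589 0.135 0.003]
top throw_off 0.71 [270. 318.] [ 0.463 -0.042  0.003]
top vise 0.78 [240. 409.] [ 0.528 -0.261  0.003]
top vise 0.68 [277. 237.] [0.448 0.151 0.003]
top fixed_edge 0.58 [228. 431.] [ 0.557 -0.265  0.14 ]
top fixed_edge 0.21 [282. 186.] [0.453 0.246 0.14 ]
top moving_edge 0.79 [255. 43
[... 522 characters left out ...]
42 0.276 0.003]
scene lug_short 0.41 [252. 242.] [ 0.605 -0.028  0.003]
scene gasket 0.7 [252. 388.] [0.774 0.26  0.003]
scene gasket 0.49 [171. 388.] [0.555 0.44  0.003]
scene gasket 0.47 [193. 317.] [0.53  0.226 0.003]
scene gasket 0.43 [201. 346.] [0.59  0.275 0.003]
scene claw_hook 0.64 [220. 300.] [0.587 0.139 0.003]
scene throw_off 0.8 [215. 215.] [ 0.467 -0.034  0.003]
scene throw_off 0.45 [222. 298.] [0.589 0.13  0.003]
scene vise 0.86 [275. 135.] [ 0.542 -0.26   0.003]
scene vise 0.68 [182. 274.] [0.435 0.153 0.003]
scene fixed_edge 0.89 [241. 116.] [ 0.555 -0.267  0.14 ]
scene moving_edge 0.77 [223. 106.] [ 0.497 -0.272  0.14 ]
scene moving_edge 0.51 [201. 343.] [0.692 0.177 0.14 ]
```

View pics/top0.png

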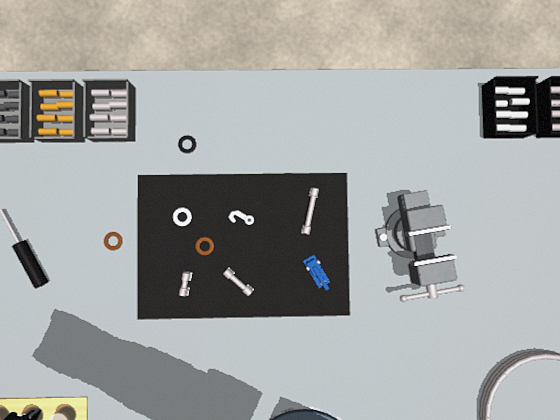

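View pics/scene0.png

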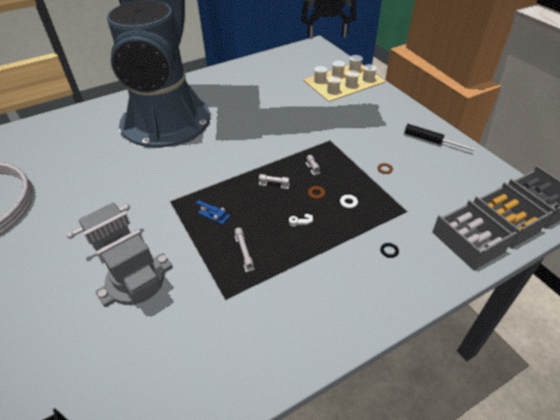

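The top view shows the longest lug upright at about (209,311), 110 mm by scale. The white ring is at (216,182); the brown and black rings are decoys. The vise jaw edges are at about (229,431) and (256,434). The scene view agrees: long lug (250,244), white ring (201,348), vise gap about (232,112). Next I'll refine these with the silhouettes.

```bash
cat > m.py <<'E'
from h import *
from scipy.spatial.transform import Rotation as R
np.set_printoptions(precision=4,suppress=True)
def mask_c(c,n,near):
    L=[d for d in r.silhouettes(n,c) if np.hypot(*(np.array(d['centre'])-near))<25]
    if not L: return None
    m=L[0]['region'].astype(np.uint8); p=np.argwhere(m); (y,x),_,_=cv2.minAreaRect(p.astype(np.float32)[:,::1])
    print(c,n,round(L[0]['score'],2),p.mean(0),'rect',(y,x),len(p)); return np.array([y,x])
E
python3 - <<'E'
from m import *
C={'top':{'lug_long':(210,311),'gasket':(216,182)},'scene':{'lug_long':(250,244),'gasket':(201,348)}}
for c in C: r.grab_frame(c)
for n,h in [('lug_long',.017),('gasket',.0055)]:
    rs=[]
    for c in C:
        p=mask_c(c,n,C[c][n])
        if p is not None: rs.append(ray(c,p)); print('  at h',atz(c,p,h))
    if len(rs)==2: print(n,'tri',tri(rs))
for n in ['fixed_edge','moving_edge']:
    print(n,tri([ray(c,r.tip_of(n,c)[0]['centre']) for c in C]))
s=r.get_state(); Rm=R.from_rotvec(s['tcp_rot']).as_matrix(); print(s['position'],s['clock'],Rm)
E
```

```text
top lug_long 0.63 [211.398  310.0461] rect (210.76278686523438, 309.8435363769531) 304
  at h [ 0.6019 -0.0232  0.017 ]
scene lug_long 0.88 [250.2045 243.6396] rect (249.2116241455078, 243.27110290527344) 308
  at h [ 0.6082 -0.0261  0.017 ]
lug_long tri [ 0.6023 -0.0239  0.0091]
top gasket 0.6 [216.4074 182.2778] rect (216.50003051757812, 182.50001525878906) 162
  at h [0.5927 0.278  0.0055]
scene gasket 0.61 [202.6444 346.8667] rect (202.2541046142578, 347.79510498046875) 45
  at h [0.5993 0.2733 0.0055]
gasket tri [ 0.5929  0.2794 -0.0033]
fixed_edge [ 0.5532 -0.2647  0.14  ]
moving_edge [ 0.4974 -0.2745  0.1456]
[0.216  0.4509 0.25  ] 1.5 [[-0.9018  0.4321 -0.    ]
 [ 0.4321  0.9018 -0.    ]
 [-0.     -0.     -1.    ]]
```

```bash
python3 -m handwheel '[[[0.8,-0.03,-0.015,0,0,0,0],[0.8,-0.06,-0.03,0,0,0,0],[0.8,-0.09,-0.045,0,0,0,0],[0.8,-0.12,-0.06,0,0,0,0],[0.8,-0.15,-0.07,0,0,0,0],[0.8,-0.18,-0.085,0,0,0,0],[0.8,-0.21,-0.1,0,0,0,0],[0.8,-0.24,-0.115,0,0,0,0],[0.8,-0.27,-0.13,0,0,0,0],[0.8,-0.3,-0.14,0,0,0,0],[0.8,-0.33,-0.155,0,0,0,0],[0.8,-0.36,-0.17,0,0,0,0],[0.8,-0.39,-0.185,0,0,0,0],[0.8,-0.42,-0.2,0,0,0,0],[0.8,-0.45,-0.21,0,0,0,0],[0.8,-0.48,-0.225,0,0,0,0],[0.8,-0.51,-0.24,0,0,0,0],[0.8,-0.54,-0.255,0,0,0,0],[0.8,-0.555,-0.261,0,0,0,0],[0.8,-0.555,-0.261,0,0,0,0]]]'
python3 - <<'E'
from m import *
s=r.get_state(); print(s['position'],s['tcp_rot'],s['grip_width'],s['clock'],R.from_rotvec(s['tcp_rot']).as_matrix())
C=r.calibration('wrist'); grab('wrist','w1.png')
for n in ['lug_long','lug_mid','gasket','fixed_edge','moving_edge']:
    for d in r.tip_of(n,'wrist')[:3]: print(n,round(d['score'],2),np.round(d['centre']),atz('wrist',d['centre'],.14 if 'edge' in n else .003,C))
p=mask_c('wrist','lug_long',np.array(r.silhouettes('lug_long','wrist')[0]['centre']))
print(atz('wrist',p,.017,C))
E
```

```text
clock: 3.17
position: [0.6053, -0.0271, 0.249]
tcp_rot: [-0.7, -3.062, 0.001]
wrist_force: [-0.4, 0.3, -0.1]
grip_width: 0.0087
finger_force: 0.0
[ 0.6053 -0.0271  0.249 ] [-0.7003 -3.062   0.001 ] 0.00866297340386736 3.1667 [[-0.9006  0.4347 -0.0006]
 [ 0.4347  0.9006 -0.0005]
 [ 0.0004 -0.0007 -1.    ]]
lug_long 0.83 [172. 280.] [ 0.5992 -0.0219  0.003 ]
gasket 0.97 [ 32. 439.] [0.5202 0.2294 0.003 ]
gasket 0.85 [ 77. 491.] [0.5962 0.2824 0.003 ]
gasket 0.72 [196. 511.] [0.7647 0.2625 0.003 ]
fixed_edge 0.97 [264.  40.] [ 0.5482 -0.2643  0.14  ]
moving_edge 0.57 [224.  10.] [ 0.4971 -0.2748  0.14  ]
wrist lug_long 0.68 [176.6243 281.2319] rect (177.42471313476562, 282.2404479980469) 1384
[ 0.6032 -0.0215  0.017 ]
```

View pics/w1.png

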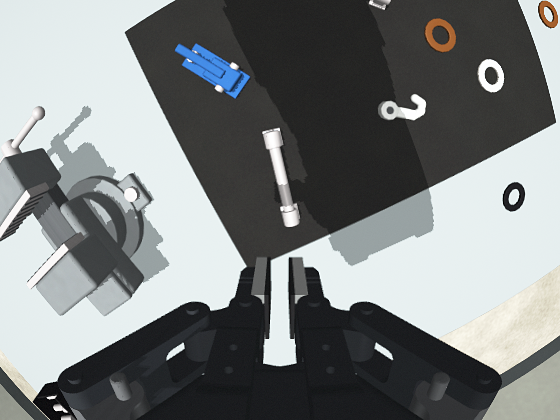

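The wrist view shows the long lug at (177,281), the white ring at (76,491) and the vise gap at about (244,25). All agree with the earlier measurements. I'll descend over the lug and hold.

```bash
python3 -m handwheel '[[[0.8,0.004,0.003,0.02,0,0,0],[0.8,0.004,0.003,0.04,0,0,0],[0.8,0.004,0.003,0.06,0,0,0],[0.8,0.004,0.003,0.08,0,0,0],[0.8,0.004,0.003,0.1,0,0,0],[0.8,0.004,0.003,0.12,0,0,0],[0.8,0.004,0.003,0.14,0,0,0],[0.8,0.004,0.003,0.155,0,0,0],[0.8,0.004,0.003,0.165,0,0,0],[0.8,0.004,0.003,0.172,0,0,0],[0.8,0.004,0.003,0.175,0,0,0],[0.8,0.004,0.003,0.175,0,0,0],[0.8,0.004,0.003,0.175,0,0,0],[0.8,0.004,0.003,0.175,0,0,0],[0.8,0.004,0.003,0.175,0,0,0],[0.8,0.004,0.003,0.175,0,0,0],[0.8,0.004,0.003,0.175,0,0,0],[0.8,0.004,0.003,0.175,0,0,0],[0.8,0.004,0.003,0.175,0,0,0],[0.8,0.004,0.003,0.175,0,0,0]]]'
python3 - <<'E'
from m import *
grab('scene','s1.png')
E
```

```text
clock: 5.23
position: [0.6015, -0.0199, 0.075]
tcp_rot: [0.696, 3.063, 0.0]
wrist_force: [0.2, 0.4, 0.0]
grip_width: 0.0088
finger_force: 0.0
```

View pics/s1.png

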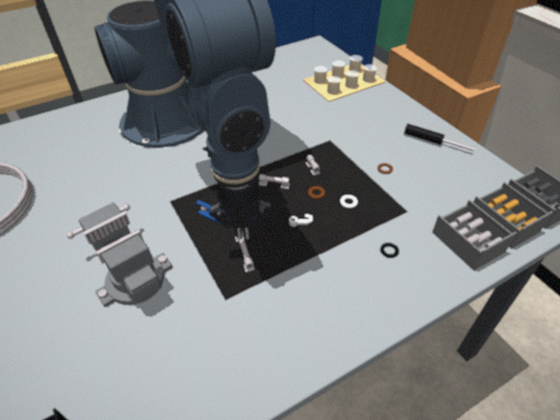

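The fingertips, at about (238,240), stand above the middle of the lug and nothing has moved. I'll keep holding, then go on to the ring.

```bash
python3 -m handwheel '[[[0.8,0,0,0,0,0,0],[0.8,0,0,0,0,0,0],[0.8,0,0,0,0,0,0],[0.8,0,0,0,0,0,0],[0.8,0,0,0,0,0,0],[0.8,0,0,0,0,0,0],[0.8,0,0,0,0,0,0],[0.8,0,0,0,0,0,0],[0.8,0,0,0,0,0,0],[0.8,0,0,0,0,0,0],[0.8,0,0,0,0,0,0],[0.8,0,0,0,0,0,0],[0.8,0,0,0,0,0,0],[0.8,0,0,0,0,0,0],[0.8,0,0,0,0,0,0],[0.8,0,0,0,0,0,0],[0.8,0,0,0,0,0,0],[0.8,0,0,0,0,0,0],[0.8,0,0,0,0,0,0]]]' && python3 -m handwheel '[[[0.8,0,0,-0.02,0,0,0],[0.8,0,0,-0.05,0,0,0],[0.8,0,0,-0.08,0,0,0],[0.8,0,0,-0.11,0,0,0],[0.8,0,0,-0.13,0,0,0],[0.8,0.0135,0.0268,-0.14,0,0,0],[0.8,0.027,0.0536,-0.14,0,0,0],[0.8,0.0405,0.0804,-0.14,0,0,0],[0.8,0.054,0.1072,-0.14,0,0,0],[0.8,0.0675,0.134,-0.14,0,0,0],[0.8,0.081,0.161,-0.14,0,0,0],[0.8,0.0945,0.188,-0.14,0,0,0],[0.8,0.108,0.214,-0.14,0,0,0],[0.8,0.1215,0.241,-0.14,0,0,0],[0.8,0.13,0.258,-0.14,0,0,0],[0.8,0.1355,0.268,-0.14,0,0,0],[0.8,0.1355,0.268,-0.14,0,0,0],[0.8,0.1355,0.268,-0.14,0,0,0]]]'
python3 - <<'E'
from m import *
s=r.get_state(); print(s['position'])
C=r.calibration('wrist'); grab('wrist','w2.png')
for d in r.tip_of('gasket','wrist')[:4]: print(round(d['score'],2),np.round(d['centre']),atz('wrist',d['centre'],.003,C))
E
```

```text
clock: 6.87
position: [0.6015, -0.0198, 0.075]
tcp_rot: [0.696, 3.063, -0.0]
wrist_force: [-0.8, 0.3, -0.1]
grip_width: 0.0082
finger_force: 0.0
clock: 8.37
position: [0.595, 0.2802, 0.2148]
tcp_rot: [-0.695, -3.064, 0.001]
wrist_force: [0.5, -0.6, 0.8]
grip_width: 0.0085
finger_force: 0.0
[0.595  0.2802 0.2148]
0.69 [185. 272.] [0.5919 0.2739 0.003 ]
0.63 [143. 202.] [0.519  0.2281 0.003 ]
0.6 [ 76. 393.] [0.5388 0.441  0.003 ]
0.44 [312. 327.] [0.7671 0.2656 0.003 ]
```

View pics/w2.png

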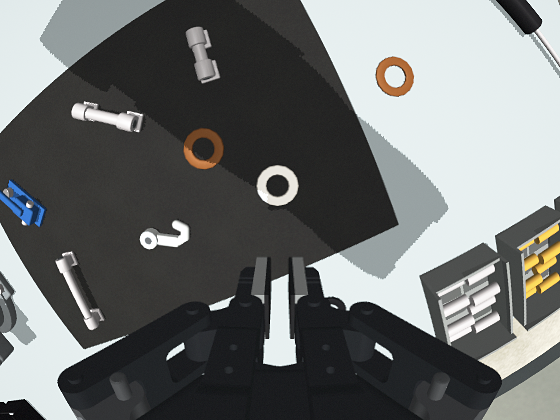

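The white ring is centred at (185,278) in the wrist view, which puts it at about (0.594, 0.278). I'll descend over it and hold.

```bash
python3 -m handwheel '[[[0.8,0,-0.002,0.02,0,0,0],[0.8,0,-0.002,0.04,0,0,0],[0.8,0,-0.002,0.06,0,0,0],[0.8,0,-0.002,0.08,0,0,0],[0.8,0,-0.002,0.1,0,0,0],[0.8,0,-0.002,0.12,0,0,0],[0.8,0,-0.002,0.14,0,0,0],[0.8,0,-0.002,0.15,0,0,0],[0.8,0,-0.002,0.157,0,0,0],[0.8,0,-0.002,0.16,0,0,0],[0.8,0,-0.002,0.16,0,0,0],[0.8,0,-0.002,0.16,0,0,0],[0.8,0,-0.002,0.16,0,0,0],[0.8,0,-0.002,0.16,0,0,0],[0.8,0,-0.002,0.16,0,0,0],[0.8,0,-0.002,0.16,0,0,0]]]' && python3 -m handwheel '[[[0.8,0,0,0,0,0,0],[0.8,0,0,0,0,0,0],[0.8,0,0,0,0,0,0],[0.8,0,0,0,0,0,0],[0.8,0,0,0,0,0,0],[0.8,0,0,0,0,0,0],[0.8,0,0,0,0,0,0],[0.8,0,0,0,0,0,0],[0.8,0,0,0,0,0,0],[0.8,0,0,0,0,0,0],[0.8,0,0,0,0,0,0],[0.8,0,0,0,0,0,0],[0.8,0,0,0,0,0,0],[0.8,0,0,0,0,0,0],[0.8,0,0,0,0,0,0],[0.8,0,0,0,0,0,0],[0.8,0,0,0,0,0,0],[0.8,0,0,0,0,0,0],[0.8,0,0,0,0,0,0],[0.8,0,0,0,0,0,0]]]'
python3 - <<'E'
from m import *
s=r.get_state(); Rm=R.from_rotvec(s['tcp_rot']).as_matrix()
print(s['position'],Rm.T@(np.array([.525,-.269,.285])-s['position']))
E
```

```text
clock: 9.8
position: [0.5944, 0.2787, 0.0554]
tcp_rot: [0.696, 3.063, 0.0]
wrist_force: [0.1, -0.3, -0.8]
grip_width: 0.0082
finger_force: 0.0
clock: 11.47
position: [0.5942, 0.2786, 0.055]
tcp_rot: [0.696, 3.064, -0.0]
wrist_force: [-0.4, 0.1, 1.2]
grip_width: 0.0085
finger_force: 0.0
[0.5942 0.2786 0.055 ] [-0.1742 -0.5238 -0.23  ]
```

```bash
python3 -m handwheel '[[[0.8,0,0,-0.025,0,0,0],[0.8,0,0,-0.055,0,0,0],[0.8,0,0,-0.085,0,0,0],[0.8,0,0,-0.115,0,0,0],[0.8,0,0,-0.145,0,0,0],[0.8,0,0,-0.175,0,0,0],[0.8,0,0,-0.205,0,0,0],[0.8,0,0,-0.225,0,0,0],[0.8,0,0,-0.23,0,0,0]]]' && python3 -m handwheel '[[[0.8,-0.009,-0.026,0,0,0,0],[0.8,-0.018,-0.055,0,0,0,0],[0.8,-0.028,-0.085,0,0,0,0],[0.8,-0.038,-0.115,0,0,0,0],[0.8,-0.048,-0.145,0,0,0,0],[0.8,-0.058,-0.175,0,0,0,0],[0.8,-0.068,-0.205,0,0,0,0],[0.8,-0.078,-0.235,0,0,0,0],[0.8,-0.088,-0.265,0,0,0,0],[0.8,-0.098,-0.295,0,0,0,0],[0.8,-0.108,-0.325,0,0,0,0],[0.8,-0.118,-0.355,0,0,0,0],[0.8,-0.128,-0.385,0,0,0,0],[0.8,-0.138,-0.415,0,0,0,0],[0.8,-0.148,-0.445,0,0,0,0],[0.8,-0.158,-0.475,0,0,0,0],[0.8,-0.168,-0.505,0,0,0,0],[0.8,-0.174,-0.524,0,0,0,0],[0.8,-0.174,-0.524,0,0,0,0],[0.8,-0.174,-0.524,0,0,0,0]]]'
python3 - <<'E'
from m import *
s=r.get_state(); print(s['position'])
C=r.calibration('wrist'); grab('wrist','w3.png')
for n in ['fixed_edge','moving_edge']:
  for d in r.tip_of(n,'wrist')[:2]: print(n,round(d['score'],2),np.round(d['centre']),atz('wrist',d['centre'],.14,C))
E
```

```text
clock: 12.22
position: [0.595, 0.279, 0.2889]
tcp_rot: [0.695, 3.06, 0.005]
wrist_force: [0.2, 0.2, 0.4]
grip_width: 0.0081
finger_force: 0.0
clock: 13.88
position: [0.5243, -0.27, 0.2842]
tcp_rot: [-0.699, -3.062, -0.001]
wrist_force: [0.1, -0.1, -0.2]
grip_width: 0.0085
finger_force: 0.0
[ 0.5243 -0.27    0.2842]
fixed_edge 0.87 [221. 300.] [ 0.5476 -0.2601  0.14  ]
moving_edge 0.74 [177. 264.] [ 0.4986 -0.2704  0.14  ]
```

View pics/w3.png

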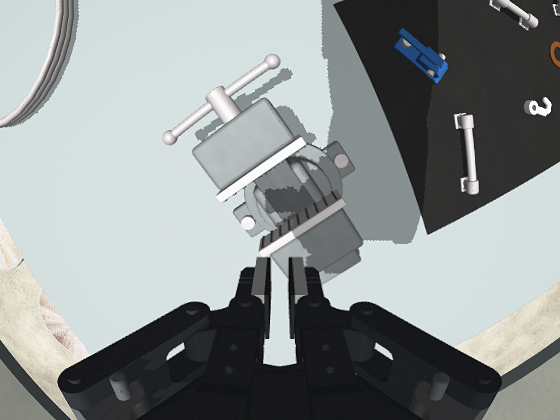

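The wrist view shows the two jaw edges at about (221,302) and (174,264), so the gap middle is near (0.524, -0.267). The gap is empty. I'll descend and hold.

```bash
python3 -m handwheel '[[[0.8,0.001,0.003,0.015,0,0,0],[0.8,0.001,0.003,0.03,0,0,0],[0.8,0.001,0.003,0.045,0,0,0],[0.8,0.001,0.003,0.06,0,0,0],[0.8,0.001,0.003,0.075,0,0,0],[0.8,0.001,0.003,0.088,0,0,0],[0.8,0.001,0.003,0.096,0,0,0],[0.8,0.001,0.003,0.1,0,0,0],[0.8,0.001,0.003,0.1,0,0,0],[0.8,0.001,0.003,0.1,0,0,0],[0.8,0.001,0.003,0.1,0,0,0],[0.8,0.001,0.003,0.1,0,0,0],[0.8,0.001,0.003,0.1,0,0,0],[0.8,0.001,0.003,0.1,0,0,0]]]' && python3 -m handwheel '[[[0.8,0,0,0,0,0,0],[0.8,0,0,0,0,0,0],[0.8,0,0,0,0,0,0],[0.8,0,0,0,0,0,0],[0.8,0,0,0,0,0,0],[0.8,0,0,0,0,0,0],[0.8,0,0,0,0,0,0],[0.8,0,0,0,0,0,0],[0.8,0,0,0,0,0,0],[0.8,0,0,0,0,0,0],[0.8,0,0,0,0,0,0],[0.8,0,0,0,0,0,0],[0.8,0,0,0,0,0,0],[0.8,0,0,0,0,0,0],[0.8,0,0,0,0,0,0],[0.8,0,0,0,0,0,0],[0.8,0,0,0,0,0,0],[0.8,0,0,0,0,0,0],[0.8,0,0,0,0,0,0],[0.8,0,0,0,0,0,0]]]'; python3 -c "
from m import *
grab('scene','s2.png')"
```

```text
clock: 15.2
position: [0.5252, -0.2661, 0.1853]
tcp_rot: [0.696, 3.063, -0.0]
wrist_force: [-1.0, -0.3, 0.1]
grip_width: 0.0087
finger_force: 0.0
clock: 16.87
position: [0.5251, -0.266, 0.185]
tcp_rot: [0.696, 3.063, -0.0]
wrist_force: [0.1, -0.0, -1.2]
grip_width: 0.0087
finger_force: 0.0
```

View pics/s2.png

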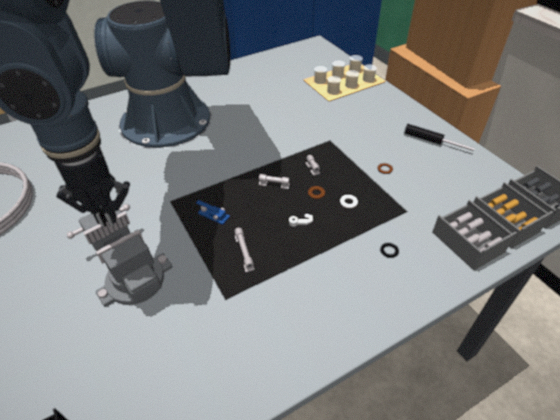

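The fingertips, at about (212,107), stand above the vise gap with every part undisturbed. Next I'll raise the arm and hand in.

```bash
python3 -m handwheel '[[[0.8,0,0,0,0,0,0],[0.8,0,0,0,0,0,0],[0.8,0,0,-0.02,0,0,0],[0.8,0,0,-0.04,0,0,0],[0.8,0,0,-0.06,0,0,0],[0.8,0,0,-0.08,0,0,0],[0.8,0,0,-0.1,0,0,0],[0.8,0,0,-0.12,0,0,0],[0.8,0,0,-0.135,0,0,0],[0.8,0,0,-0.145,0,0,0],[0.8,0,0,-0.15,0,0,0],[0.8,0,0,-0.15,0,0,0],[0.8,0,0,-0.15,0,0,0],[0.8,0,0,-0.15,0,0,0],[0.8,0,0,-0.15,0,0,0]]]' && python3 -c "
from h import r
p=r.get_state()['position']; print(p)
if p[2]>.3: print(r.finish_job())"
```

```text
clock: 18.17
position: [0.5249, -0.2659, 0.3342]
tcp_rot: [-0.696, -3.062, -0.0]
wrist_force: [-0.2, -1.3, -0.5]
grip_width: 0.0085
finger_force: 0.0
[ 0.524865   -0.26592068  0.33421725]
the job is handed in; nothing more can be done
None
```

I pointed at the long lug, the white gasket ring and the vise gap in that order, holding about two seconds at each with no contact seen, then raised the fingertips about 17 cm above the jaw tops and handed the job in at 18.2 s; no verdict was returned.

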